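# Take the nested pharmacy ware apart and put it away by kind

### The job

The washed ware is back on the bench: a tube standing in a beaker standing in a dish, and one more beaker by itself. Take the nest apart and put all four pieces away, each standing upright by itself on the floor of the tray that already holds one of its kind: dish with dish, both beakers with the beaker, tube with tube. Do not knock any of the ware over, and leave the pieces already in the trays where they stand.

Things in the scene. Friction and masses are not known exactly. Their poses are not given: they have to be found in the camera images.
- dish: Low round open dish of white polypropylene, 66 mm across, 34 mm high, wall 3 mm, floor 4 mm thick, about 60 g. It stands on the bench, with a beaker standing loosely in it. Origin: centre of its underside; z is its own axis, upwards.
- beaker_in_dish: White polypropylene beaker, 46 mm across, 62 mm high, wall 3 mm, floor 3 mm thick, with a small pouring lip, about 45 g; it stands loosely on the floor of the dish, its rim some 32 mm above the dish's rim, and a tube stands in it. Origin: centre of its underside; z is its own axis, upwards.
- tube_in_beaker: Narrow straight white polypropylene sample tube, open at the top, 24 mm across, 88 mm high, wall 2.5 mm, flat bottom 4 mm thick, about 30 g; it stands loosely on the floor of that beaker, its mouth some 29 mm above the beaker's rim. Origin: centre of its underside; z is its own axis, upwards.
- beaker_alone: A second beaker like the other one (46 mm across, 62 mm high, wall 3 mm, floor 3 mm thick, with a small pouring lip, about 45 g), standing empty by itself on the bench among closed jars with screw lids (which are not part of the job). Origin: centre of its underside; z is its own axis, upwards.
- tray_dish: Shallow oblong stainless-steel tray fixed to the bench, one of three alike, 270 x 96 mm outside (264 x 90 mm inside), rim 13 mm high (its rolled edge 15 mm), floor 3 mm thick. It is the tray of the dishes because the stored dish (dish_stored) stands in it, towards its +x end; the rest of it is free. Origin: centre of its underside, on the bench; x along its length (roughly away from the robot), y across it, z up.
- tray_beaker: Shallow oblong stainless-steel tray fixed to the bench, one of three alike, 270 x 96 mm outside (264 x 90 mm inside), rim 13 mm high (its rolled edge 15 mm), floor 3 mm thick. It is the tray of the beakers because the stored beaker (beaker_stored) stands in it, towards its +x end; the rest of it is free. Origin: centre of its underside, on the bench; x along its length (roughly away from the robot), y across it, z up.
- tray_tube: Shallow oblong stainless-steel tray fixed to the bench, one of three alike, 270 x 96 mm outside (264 x 90 mm inside), rim 13 mm high (its rolled edge 15 mm), floor 3 mm thick. It is the tray of the tubes because the stored tube (tube_stored) stands in it, towards its +x end; the rest of it is free. Origin: centre of its underside, on the bench; x along its length (roughly away from the robot), y across it, z up.
- dish_stored: The dish already put away: same as the other dish (66 mm across, 34 mm high, wall 3 mm, floor 4 mm thick), loose, standing in its tray. Origin: centre of its underside; z is its own axis, upwards.
- beaker_stored: The beaker already put away: same as the others (46 mm across, 62 mm high, wall 3 mm, floor 3 mm thick, with a small pouring lip), loose, standing in its tray. Origin: centre of its underside; z is its own axis, upwards.
- tube_stored: The tube already put away: same as the other tube (24 mm across, 88 mm high, wall 2.5 mm, flat bottom 4 mm thick), loose, standing in its tray. Origin: centre of its underside; z is its own axis, upwards.
There are look-alikes about, which are no part of the job. What is shaped like the tube_in_beaker but orange is not meant.

How it is judged:
By the outcome, as a careful person would: the job done as asked, in the order asked, and still so for the second after the job is handed in, with the robot touching nothing.
It also fails if it takes over 115 s, if anything falls off the work surface, if the arm or the gripper's body presses on something with over 40 N, if the wrist force passes 120 N, or if a joint passes its speed limit or range.

### The arm

A 6-joint arm with a two-finger parallel gripper is mounted at the origin on the work surface. World frame = base frame: x ahead of the robot, y to its left, z up, the work surface at z = 0. Lengths are in mm, angles in rad, forces in N, time in s.
With the tool pointing down it reaches from about 300 to 775 mm from the base axis. Payload 14.6 kg.
Tool frame: the origin (TCP) lies on the mounting face of the last link; the fingertips stand 199 mm ahead of it and the grasp point (between the pads) lies 180 mm ahead of it; z points along the fingers, y is the line along which they close (so a half turn about z gives the same grasp; the last joint's range is limited). The gripper opens to 94 mm and grips with 3 to 60 N. Pads are 16 mm wide; open, the fingers measure 119 mm over their backs; the gripper's body (75 mm by 177 mm) begins 78 mm behind the grasp point.
Start: joints at [-1.394, 0.3, 1.521, -0, 1.321, -0.067], TCP at [132.759, -533.728, 404.646] pointing down, gripper open.
Joint ranges: [-3.03, 3.03], [-0.79, 2.21], [0.23, 2.52], [-1.04, 4.18], [0, 3.07], [-2.55, 2.55]. Speed limits (rad/s): [2.22, 2.22, 2.57, 3.14, 3.14, 3.14].

### API

Orientations are given as [roll, pitch, yaw] about the fixed x, y, z axes, in that order (R = Rz(yaw) Ry(pitch) Rx(roll)).
In Python, from cell import manip gives the robot as it stands. The module is installed in compiled form; this text tells all that it offers.
- The arm moves only by the shell command python3 -m creep 'ROWS' [FORCE]. ROWS is a JSON object of lists of equal length, an entry for each row: "slide": the shift along the world's x, y, z in cm, a list of three; "turn": the turn about the world's z in rad; "claw": the opening, from 0 (shut) to 1 (fully open). A call has 1 to 8 rows; each row shifts and turns the commanded pose from where the row before left it; what a row does not reach is not made up. A row lasts 1/8 s, in which the tool goes at most 62.5 mm and 10.7 degrees, less where a joint would pass 70% of its speed; a pose out of reach is approached as far as the arm can. A call with a gripper value outside its range is refused whole. The fingers move at their own pace and stop on an object; FORCE is the grip in N (left out, the last holds). Time passes only in rows, so rows that do not move let the fingers close. It gives the time, the measured TCP pose, the force, the opening and the grip force at its end, in the units of the state.
- manip.read_state(): the state, without advancing time (a new reading comes with each control period).
- manip.camera(name): name is "scene" or "side" or "wrist"; returns (picture, depth): 480x640x3 uint8, red, green, blue; 480x640 float32, mm along the optical axis (not along the pixel's ray), 0 where there is no reading.
- manip.calibration(name): a dict with "intrinsics" (3x3 intrinsics, pixels), "pose" (4x4, takes a point from camera to world coordinates). Camera axes: x right, y up, looking along -z (the intrinsics and any distortion apply to the point x, -y, -z); pixel columns grow to the right and rows downward; lengths in mm; the calibration is good to about 2 mm. A picture is of the moment at which its call begins: read the wrist's pose just before it. calibration takes no time and is no camera call; for the wrist camera it gives the pose at the moment of the call.
- manip.sign_off(): hands the job in; it is judged then, once.
Trained networks look in the newest picture that a camera, given by its name, has taken for a name from the list of things; names that differ only in an ending like _2 or _b are one class to them, and where a whole thing is asked for, a point or a joint stands for the part that bears it (a point fixed in the world has none). Each returns a list of dicts, best first, with "score" (0 to 1); they miss things now and then, are a little off and sometimes report something else, mostly with a low value. They report only what shows in the picture. A call takes as long as a camera call. They do not tell look-alikes from the thing itself.
- manip.cut_out(query, camera): "mask" (480x640 bool, what is visible of it) and "position" ([column, row] in pixels, amid what is visible of it).
The state is a dict: "clock": time; "joints": joint angles; "qd": joint speeds; "effort": joint torques, N m; "eef_pos": TCP position; "eef_rot": TCP orientation; "wrist_force": force on the tool from outside, world axes, zero at the start; "moment": the same for the moment, N m; "finger_gap": finger opening in mm; "finger_force": force on a finger pad.
Only numpy, scipy, OpenCV 4.12 (cv2) and the standard library are available. Lean on these libraries where they do the work, as an engineer would, in place of code of your own. Each camera call takes 0.05 s, during which the arm holds its last target. There are 200 camera calls.

## Working session

There is one attempt and no reset: what is moved stays moved. The work goes in short steps, Python scripts to look and compute and a shell command to move; the robot and the scene stay as the last step left them, time stands still between calls to the robot, and variables do not carry over. Pictures are saved under pics/ and viewed, at most 14 in all, crops included, and the job is handed in when it is done.

```bash
mkdir -p pics; cat > h.py <<'E'
import numpy as np, cv2
from cell import manip
def cloud(name):
    c=manip.calibration(name); im,d=manip.camera(name)
    K=np.array(c["intrinsics"]);P=np.array(c["pose"])
    v,u=np.mgrid[0:480,0:640]
    X=np.stack([(u-K[0,2])/K[0,0]*d,-(v-K[1,2])/K[1,1]*d,-d],-1)@P[:3,:3].T+P[:3,3]
    X[d==0]=np.nan
    return im,d,X
def save(im,f): cv2.imwrite('pics/'+f,im[...,::-1])
E
python3 - <<'E'
from h import *
print(manip.read_state())
for n in("scene","side"):
    im,d,X=cloud(n); save(im,n+'1.png'); np.save(n+'.npy',X)
    print(n,{k:np.round(v,1).tolist() for k,v in manip.calibration(n).items() if hasattr(v,'__len__')})
    for q in("dish","beaker_in_dish","tube_in_beaker","tray_dish"):
        for r in manip.cut_out(q,n):
            m=r["mask"]; p=X[m]; z=p[:,2]
            t=p[z>np.nanpercentile(z,97)-6]
            print(q,round(r["score"],2),np.round(r["position"]),m.sum(),'top',np.round(np.nanmedian(t,0)),'mid',np.round((np.nanpercentile(t,3,axis=0)+np.nanpercentile(t,97,axis=0))/2),'zmax',np.round(np.nanpercentile(z,97)))
E
```

```text
{'clock': 0.0, 'joints': array([-1.39363554e+00,  3.00461570e-01,  1.52156444e+00, -3.02923033e-05,
        1.32066125e+00, -6.65958807e-02]), 'qd': array([ 8.12417856e-05, -3.27781868e-04,  1.54348889e-03, -6.23821365e-04,
       -5.60478921e-04, -1.68121055e-03]), 'effort': array([ 1.36013603e-05, -5.31809449e+01, -3.52735555e+01,  7.08349259e-02,
        2.43481679e-02, -7.48760294e-05]), 'eef_pos': array([ 132.73480721, -533.71389886,  404.09846572]), 'eef_rot': array([-3.14049852e+00, -4.35660781e-05,  2.43764157e-01]), 'wrist_force': array([ 0.4342201 ,  0.56609847, -0.17363124]), 'moment': array([-0.01712065,  0.02591576,  0.02156682]), 'finger_force': 0.0, 'finger_gap': 93.82576458110321}
scene {'intrinsics': [[521.2, 0.0, 315.6], [0.0, 521.2, 241.1], [0.0, 0.0, 1.0]], 'pose': [[0.8, -0.4, 0.5, 1060.4], [0.6, 0.5, -0.6, -497.1], [-0.0, 0.8, 0.6, 584.5], [0.0, 0.0, 0.0, 1.0]]}
dish 0.65 [174. 381.] 1121 top [ 656. -297.   33.] mid [ 639. -283.   32.] zmax 34.0
beaker_in_dish 0.79 [175. 359.] 1183 top [ 645. -287.   65.] mid [ 637. -279.   64.] zmax 66.0
tube_in_beaker 0.89 [30
[... 377 characters left out ...]
, 318.8], [0.0, 548.7, 236.4], [0.0, 0.0, 1.0]], 'pose': [[-0.9, 0.3, -0.3, 270.7], [-0.5, -0.6, 0.6, 651.5], [0.0, 0.7, 0.7, 765.8], [0.0, 0.0, 0.0, 1.0]]}
dish 0.85 [366. 154.] 404 top [ 622. -262.   32.] mid [ 634. -278.   32.] zmax 34.0
beaker_in_dish 0.95 [364. 147.] 334 top [ 626. -264.   64.] mid [ 635. -277.   64.] zmax 66.0
tube_in_beaker 0.93 [411. 147.] 355 top [ 539. -296.   85.] mid [ 539. -300.   85.] zmax 87.0
tube_in_beaker 0.68 [293. 141.] 345 top [ 784. -202.   84.] mid [ 786. -208.   85.] zmax 87.0
tube_in_beaker 0.59 [369. 132.] 183 top [ 636. -271.   93.] mid [ 636. -275.   93.] zmax 95.0
tray_dish 0.71 [276. 394.] 9199 top [534. 328.  13.] mid [543. 315.  12.] zmax 14.0
```

View pics/scene1.png

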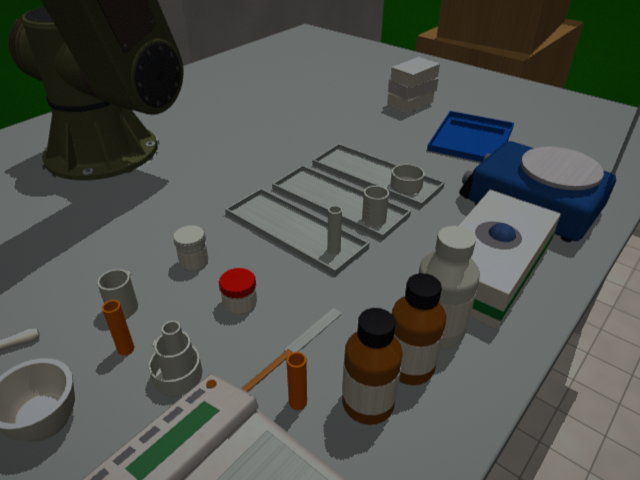

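View pics/side1.png

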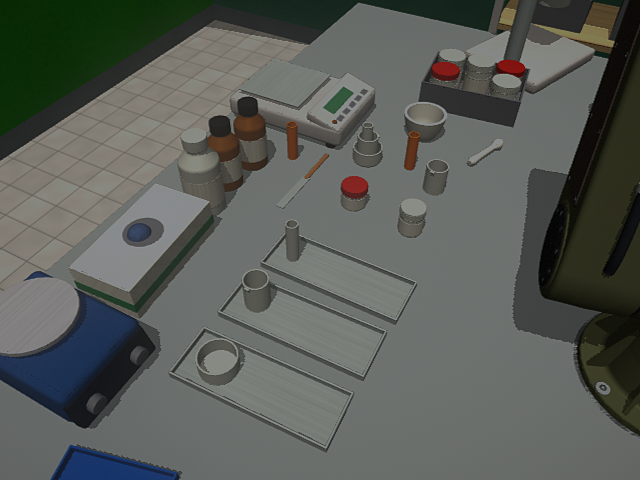

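Scene: the nest stands at (174,355) and the lone beaker at (117,292). Orange tubes are at (118,327) and (297,380), jars at (190,247) and (238,290). The trays hold a tube at (334,230), a beaker at (375,205) and a dish at (407,180). Only the white tube at (174,335), standing in the beaker, fits the description; the two orange ones are look-alikes. Next I'll confirm it in a crop and measure the rest.

```bash
python3 - <<'E'
from h import *
im=cv2.imread('pics/scene1.png'); cv2.imwrite('pics/crop1.png',cv2.resize(im[230:420,70:270],None,fx=3,fy=3,interpolation=cv2.INTER_CUBIC))
P=[]
for n in("scene","side"):
    X=np.load(n+'.npy').reshape(-1,3);P.append(X[np.isfinite(X[:,0])])
P=np.vstack(P)
# height map blobs
x0,x1,y0,y1,s=300,900,-450,450,3
H=np.zeros(((x1-x0)//s,(y1-y0)//s),np.float32)
q=P[(P[:,0]>x0)&(P[:,0]<x1)&(P[:,1]>y0)&(P[:,1]<y1)&(P[:,2]<250)]
np.maximum.at(H,(np.minimum((q[:,0]-x0)//s,H.shape[0]-1).astype(int),np.minimum((q[:,1]-y0)//s,H.shape[1]-1).astype(int)),q[:,2])
for lo in(8,20):
    n,L,st,c=cv2.connectedComponentsWithStats(cv2.morphologyEx((H>lo).astype(np.uint8),cv2.MORPH_CLOSE,np.ones((3,3))))
    for i in range(1,n):
        if st[i,4]>12: print(lo,'x',x0+s*st[i,1],x0+s*(st[i,1]+st[i,3]),'y',y0+s*st[i,0],y0+s*(st[i,0]+st[i,2]),'h',H[L==i].max().round(), 'rect',[np.round(v,2) for v in (lambda r:(y0+s*(r[0][0]+.5),x0+s*(r[0][1]+.5),r[1][0]*s,r[1][1]*s,r[2]))(cv2.minAreaRect(np.argwhere(L==i)[:,::-1].astype(np.float32)))])
E
```

```text
8 x 381 435 y -450 -363 h 21.0 rect [np.float64(-408.97), np.float64(409.93), np.float64(93.48), np.float64(22.83), np.float64(21.04)]
8 x 402 678 y 9 114 h 17.0 rect [np.float64(61.5), np.float64(540.0), np.float64(273.0), np.float64(102.0), np.float64(90.0)]
8 x 405 684 y 135 240 h 17.0 rect [np.float64(187.5), np.float64(544.5), np.float64(276.0), np.float64(102.0), np.float64(90.0)]
8 x 405 684 y 261 369 h 39.0 rect [np.float64(315.09), np.float64(545.26), np.float64(275.79), np.float64(103.16), np.float64(87.75)]
8 x 441 498 y -144 -87 h 65.0 rect [np.float64(-115.5), np.float64(468.0), np.float64(53.03), np.float64(53.03), np.float64(45.0)]
8 x 444 495 y -282 -228 h 64.0 rect [np.float64(-255.0), np.float64(469.5), np.float64(48.0), np.float64(51.0), np.float64(90.0)]
8 x 507 612 y -450 -378 h 63.0 rect [np.float64(-414.0), np.float64(559.5), np.float64(69.0), np.float64(102.0), np.float64(0.0)]
8 x 525 555 y -315 -285 h 90.0 rect [np.float64(-300.0), np.float64(540.0), np.float64(27.0), np.float64(27.0), np.float64(90.0)]
8 x 567 630 y -162 -102 h 55.0 rect [np.float64(-132.0)
[... 2491 characters left out ...]
64(201.0), np.float64(183.0), np.float64(90.0)]
20 x 711 900 y 333 450 h 107.0 rect [np.float64(391.5), np.float64(805.5), np.float64(186.0), np.float64(114.0), np.float64(90.0)]
20 x 771 801 y -222 -192 h 90.0 rect [np.float64(-207.0), np.float64(786.0), np.float64(27.0), np.float64(27.0), np.float64(0.0)]
20 x 789 900 y -24 315 h 177.0 rect [np.float64(145.5), np.float64(844.5), np.float64(336.0), np.float64(108.0), np.float64(-0.0)]
20 x 819 894 y -186 -111 h 157.0 rect [np.float64(-148.5), np.float64(856.5), np.float64(72.0), np.float64(72.0), np.float64(90.0)]
20 x 828 900 y -102 -30 h 157.0 rect [np.float64(-66.0), np.float64(864.0), np.float64(69.0), np.float64(69.0), np.float64(0.0)]
```

View pics/crop1.png

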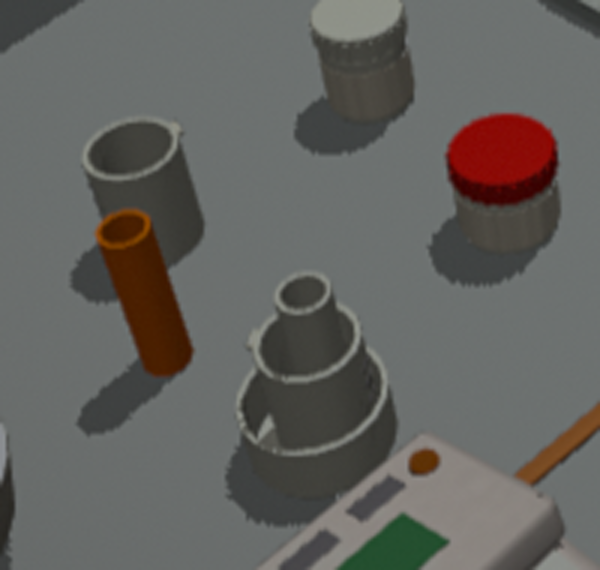

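The crop confirms it: the white tube stands in the beaker in the dish at crop (303,290), and the tube at crop (150,290) is orange. The nest beaker's lip points image-left, and the lone beaker's points right and up. I'll move above the nest.

```bash
python3 -m creep '{"slide":[[5,2.6,0],[5,2.6,0],[5,2.6,0],[5,2.6,0],[5,2.6,0],[5,2.6,0],[5,2.6,0],[5,2.6,0]],"turn":[-0.03,-0.03,-0.03,-0.03,-0.03,-0.03,-0.03,-0.034],"claw":[1,1,1,1,1,1,1,1]}'
python3 -m creep '{"slide":[[5,2.5,0],[5,2.5,0],[0,0,0],[0,0,0]],"turn":[0,0,0,0],"claw":[0.65,0.65,0.65,0.65]}'
cat > look.py <<'E'
from h import *
import sys
# look.py file query zlo zhi : circle of rim points within height band from the wrist camera
f,q=sys.argv[1:3]
im,d,X=cloud('wrist'); save(im,f); s=manip.read_state()
print('eef',s['eef_pos'].round(1),'yaw',s['eef_rot'].round(3),'gap',s['finger_gap'].round(1),'t',s['clock'])
for r in manip.cut_out(q,'wrist'):
    p=X[r['mask']]; p=p[np.isfinite(p[:,0])]
    if len(p)<20: continue
    zt=np.percentile(p[:,2],97); t=p[p[:,2]>zt-4][:,:2]
    (a,b),R=cv2.minEnclosingCircle(t.astype(np.float32))
    fit=np.linalg.lstsq(np.c_[2*t,np.ones(len(t))],(t**2).sum(1),rcond=None)[0]
    print(q,round(r['score'],2),np.round(r['position']),len(p),'ztop',zt.round(1),'encl',round(a,1),round(b,1),round(R,1),'fit',fit[:2].round(1),np.sqrt(fit[2]+fit[0]**2+fit[1]**2).round(1))
np.save('w.npy',X)
E
python3 look.py w1.png tube_in_beaker; python3 look.py w1.png beaker_in_dish;python3 look.py w1.png dish
```

```text
clock: 1.5
eef_pos: [534.3, -324.6, 404.7]
eef_rot: [3.141, -0.0, -0.001]
wrist_force: [0.1, -0.6, 0.1]
finger_gap: 93.7
finger_force: 0.0
clock: 2.0
eef_pos: [632.5, -276.0, 404.3]
eef_rot: [-3.141, 0.001, -0.0]
wrist_force: [-0.8, -0.1, 0.2]
finger_gap: 61.5
finger_force: 0.0Traceback (most recent call last):
  File "look.py", line 6, in <module>
    print('eef',s['eef_pos'].round(1),'yaw',s['eef_rot'].round(3),'gap',s['finger_gap'].round(1),'t',s['clock'])
                                                                        ^^^^^^^^^^^^^^^^^^^^^
AttributeError: 'float' object has no attribute 'round'
Traceback (most recent call last):
  File "look.py", line 6, in <module>
    print('eef',s['eef_pos'].round(1),'yaw',s['eef_rot'].round(3),'gap',s['finger_gap'].round(1),'t',s['clock'])
                                                                        ^^^^^^^^^^^^^^^^^^^^^
AttributeError: 'float' object has no attribute 'round'
Traceback (most recent call last):
  File "look.py", line 6, in <module>
    print('eef',s['eef_pos'].round(1),'yaw',s['eef_rot'].round(3),'gap',s['finger_gap'].round(1),'t',s['clock'])
                                                                        ^^^^^^^^^^^^^^^^^^^^^
AttributeError: 'float' object has no attribute 'round'
```

View pics/w1.png

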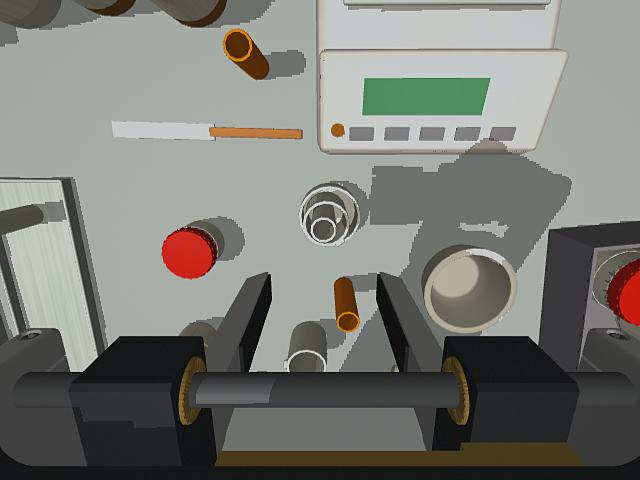

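Wrist view (up is +x, left is +y): the nest is at (325,220), the orange tube at (346,305) and the balance above it.

```bash
sed -i "s/s\['finger_gap'\].round(1)/round(float(s['finger_gap']),1)/" look.py; python3 look.py w1.png tube_in_beaker; python3 look.py w1.png beaker_in_dish;python3 look.py w1.png dish
```

```text
eef [ 631.9 -276.6  405.2] yaw [ 3.141e+00 -0.000e+00 -2.000e-03] gap 61.1 t 2.2
tube_in_beaker 0.92 [318. 223.] 833 ztop 95.4 encl 635.7 -276.0 11.9 fit [ 636.1 -276. ] 10.5
tube_in_beaker 0.88 [346. 307.] 1127 ztop 87.9 encl 538.9 -300.3 11.9 fit [ 539.2 -300.2] 10.5
tube_in_beaker 0.8 [248.  53.] 1404 ztop 88.2 encl 784.8 -208.8 11.8 fit [ 784.6 -208.8] 10.5
eef [ 632.2 -276.3  405.1] yaw [ 3.141e+00 -0.000e+00 -1.000e-03] gap 61.1 t 2.3
beaker_in_dish 0.71 [333. 215.] 1019 ztop 66.6 encl 632.9 -279.6 24.2 fit [ 634.2 -278.8] 21.2
eef [ 632.4 -276.1  405. ] yaw [ 3.141e+00 -0.000e+00 -1.000e-03] gap 61.3 t 2.4
dish 0.63 [340. 199.] 993 ztop 34.7 encl 634.0 -282.4 32.8 fit [ 634.4 -282.4] 31.0
```

```bash
python3 -m creep '{"slide":[[0.4,0,-4],[0,0,-4],[0,0,-3],[0,0,-2],[0,0,-0.8],[0,0,0]],"turn":[0,0,0,0,0,0],"claw":[0.65,0.65,0.65,0.65,0.65,0.65]}' 12
python3 -m creep '{"slide":[[0,0,0],[0,0,0],[0,0,0],[0,0,0],[0,0,0],[0,0,0]],"turn":[0,0,0,0,0,0],"claw":[0.2,0.2,0.2,0.2,0.2,0.2]}' 12
```

```text
clock: 3.2
eef_pos: [636.9, -275.8, 267.0]
eef_rot: [3.141, -0.0, -0.0]
wrist_force: [0.9, -0.1, 0.3]
finger_gap: 61.0
finger_force: 0.0
clock: 3.95
eef_pos: [636.8, -275.7, 266.8]
eef_rot: [3.142, -0.0, -0.0]
wrist_force: [-0.2, -0.4, 0.5]
finger_gap: 23.7
finger_force: 12.0
```

```bash
python3 -m creep '{"slide":[[0,0,1],[0,0,2],[0,0,3],[0,0,3],[0,0,3.5],[0,0,0]],"turn":[0,0,0,0,0,0],"claw":[0.2,0.2,0.2,0.2,0.2,0.2]}'
python3 -m creep '{"slide":[[-0.7,2,0],[-1.7,4.2,0],[-1.8,5,0],[-1.9,5,0],[-1.9,5,0],[-1.8,5,0],[-1.7,4.5,0],[-1.2,3,0]],"turn":[0,0,0,0,0,0,0,0],"claw":[0.2,0.2,0.2,0.2,0.2,0.2,0.2,0.2]}'
python3 -m creep '{"slide":[[0,0,-1],[0,0,-3],[0,0,-3],[0,0,-2.7],[0,0,-1.6],[0,0,-0.6],[0,0,-0.5],[0,0,0]],"turn":[0,0,0,0,0,0,0,0],"claw":[0.2,0.2,0.2,0.2,0.2,0.2,0.2,0.2]}'
```

```text
clock: 4.7
eef_pos: [636.6, -275.6, 396.4]
eef_rot: [3.139, -0.006, -0.0]
wrist_force: [-0.8, -0.3, -0.7]
finger_gap: 24.1
finger_force: 12.0
clock: 5.7
eef_pos: [508.7, 63.0, 391.7]
eef_rot: [-3.142, 0.0, 0.001]
wrist_force: [0.3, 0.3, 0.0]
finger_gap: 23.8
finger_force: 12.0
clock: 6.7
eef_pos: [509.9, 61.2, 267.9]
eef_rot: [-3.142, -0.0, -0.0]
wrist_force: [0.2, 0.4, -0.3]
finger_gap: 23.8
finger_force: 12.0
```

```bash
python3 -m creep '{"slide":[[0,0,-0.2],[0,0,-0.1],[0,0,-0.1],[0,0,0]],"turn":[0,0,0,0],"claw":[0.2,0.2,0.2,0.2]}'
```

```text
clock: 7.2
eef_pos: [509.8, 61.3, 263.6]
eef_rot: [-3.142, 0.0, -0.0]
wrist_force: [-1.0, -0.2, -0.1]
finger_gap: 24.0
finger_force: 12.0
```

```bash
python3 -m creep '{"slide":[[0,0,-0.05],[0,0,0],[0,0,0],[0,0,0],[0,0,2],[0,0,4],[0,0,4],[0,0,4]],"turn":[0,0,0,0,0,0,0,0],"claw":[0.2,0.4,0.5,0.5,0.5,0.5,0.5,0.6]}'
python3 -m creep '{"slide":[[1.4,-4,0],[1.6,-4.3,0],[1.6,-4.3,0],[1.6,-4.3,0],[1.6,-4.3,0],[1.6,-4.3,0],[1.6,-4.3,0],[1.4,-4.3,0]],"turn":[0.08,0.08,0.08,0.08,0.08,0.07,0.07,0.06],"claw":[0.75,0.75,0.75,0.75,0.75,0.75,0.75,0.75]}'
python3 -m creep '{"slide":[[0,0,0],[0,0,0]],"turn":[0,0],"claw":[0.75,0.75]}'
python3 look.py w2.png beaker_in_dish;python3 look.py w2.png dish
python3 - <<'E'
from h import *
im,d,X=cloud('scene'); save(cv2.resize(im[140:420,70:470],None,fx=2,fy=2),'s2.png')
E
```

```text
clock: 8.2
eef_pos: [509.6, 61.3, 404.5]
eef_rot: [3.142, -0.0, -0.0]
wrist_force: [0.8, -0.0, -0.1]
finger_gap: 53.8
finger_force: 0.0
clock: 9.2
eef_pos: [634.1, -281.2, 403.0]
eef_rot: [-3.141, 0.0, 0.602]
wrist_force: [0.1, -0.3, 0.7]
finger_gap: 70.3
finger_force: 0.0
clock: 9.45
eef_pos: [633.7, -279.3, 402.9]
eef_rot: [-3.141, 0.0, 0.599]
wrist_force: [-0.2, 0.8, -0.3]
finger_gap: 70.3
finger_force: 0.0
eef [ 633.7 -278.9  403.2] yaw [-3.141 -0.     0.6  ] gap 70.9 t 9.5
beaker_in_dish 0.88 [323. 219.] 2063 ztop 66.4 encl 632.8 -279.2 24.1 fit [ 633.9 -278.6] 21.4
eef [ 633.8 -278.6  403.6] yaw [ 3.141 -0.     0.601] gap 70.7 t 9.6
dish 0.91 [343. 208.] 897 ztop 34.7 encl 634.0 -282.3 32.7 fit [ 634.4 -282.1] 30.8
```

View pics/s2.png

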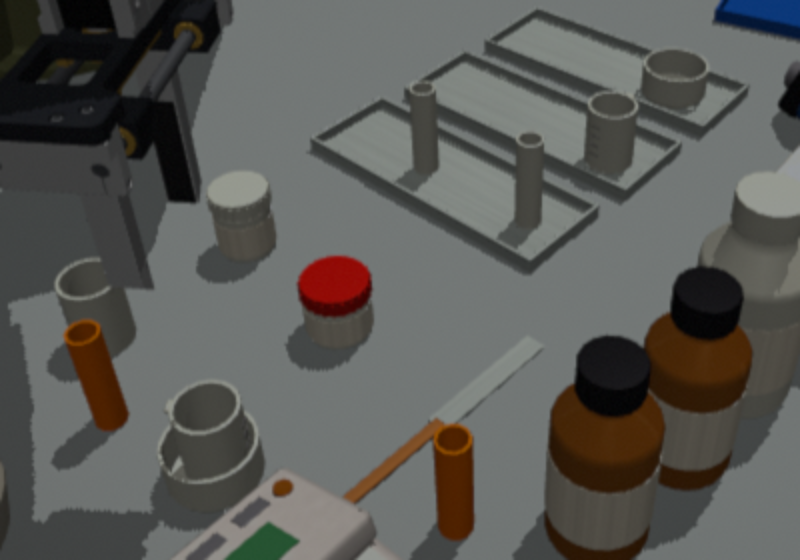

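View pics/w2.png

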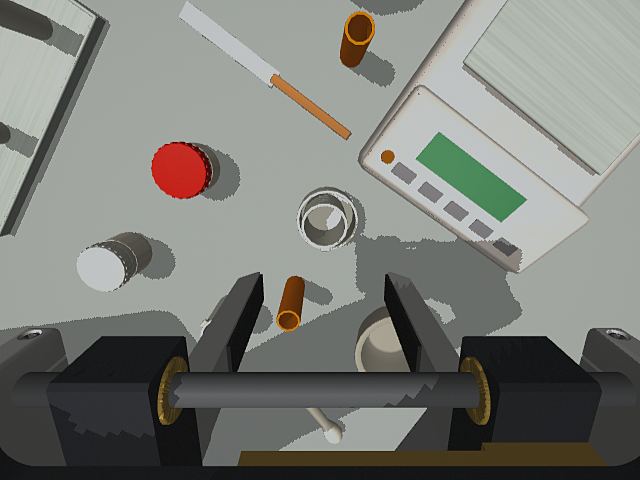

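The tube stands upright in its tray at crop (423,130), and the gripper is centred over the nest beaker with the lip clear of the closing line. I'll grasp the beaker.

```bash
python3 -m creep '{"slide":[[0,0,-4],[0,0,-4],[0,0,-4],[0,0,-2.5],[0,0,-1.5],[0,0,-0.7],[0,0,0],[0,0,0]],"turn":[0,0,0,0,0,0,0,0],"claw":[0.75,0.75,0.75,0.75,0.75,0.75,0.75,0.75]}' 12
python3 -m creep '{"slide":[[0,0,0],[0,0,0],[0,0,0],[0,0,0],[0,0,0]],"turn":[0,0,0,0,0],"claw":[0.43,0.43,0.43,0.43,0.43]}' 12
```

```text
clock: 10.7
eef_pos: [633.9, -279.8, 237.3]
eef_rot: [3.14, -0.001, 0.6]
wrist_force: [0.2, -0.0, 0.6]
finger_gap: 70.2
finger_force: 0.0
clock: 11.32
eef_pos: [633.8, -279.7, 236.3]
eef_rot: [3.141, -0.0, 0.6]
wrist_force: [-0.5, -0.1, 1.6]
finger_gap: 46.6
finger_force: 12.0
```

```bash
python3 -m creep '{"slide":[[0,0,1],[0,0,2],[0,0,3],[0,0,3],[0,0,3.5],[-0.9,2.3,0],[-1.5,4.1,0],[-1.9,5,0]],"turn":[0,0,0,0,0,0,0,0],"claw":[0.43,0.43,0.43,0.43,0.43,0.43,0.43,0.43]}'
python3 -m creep '{"slide":[[-1.9,5,0],[-1.9,5,0],[-1.9,5,0],[-1.9,5,0],[-1.9,5,0],[-1.8,5,0],[-1.3,3.5,0],[-0.5,1.8,0]],"turn":[0,0,0,0,0,0,0,0],"claw":[0.43,0.43,0.43,0.43,0.43,0.43,0.43,0.43]}'
python3 -m creep '{"slide":[[0,0,-1],[0,0,-3],[0,0,-3],[0,0,-2.7],[0,0,-1.6],[0,0,-0.6],[0,0,-0.3],[0,0,0]],"turn":[0,0,0,0,0,0,0,0],"claw":[0.43,0.43,0.43,0.43,0.43,0.43,0.43,0.43]}'
```

```text
clock: 12.32
eef_pos: [590.0, -164.9, 362.6]
eef_rot: [3.14, -0.001, 0.599]
wrist_force: [1.2, 0.4, -0.3]
finger_gap: 46.6
finger_force: 12.0
clock: 13.32
eef_pos: [458.9, 188.9, 362.8]
eef_rot: [3.141, -0.002, 0.602]
wrist_force: [-0.4, -0.5, 0.5]
finger_gap: 46.7
finger_force: 12.0
clock: 14.32
eef_pos: [459.9, 187.3, 239.7]
eef_rot: [3.141, -0.001, 0.6]
wrist_force: [0.0, -0.8, -0.1]
finger_gap: 46.3
finger_force: 12.0
```

```bash
python3 -m creep '{"slide":[[0,0,-0.2],[0,0,-0.15],[0,0,0],[0,0,0]],"turn":[0,0,0,0],"claw":[0.43,0.43,0.43,0.43]}'
python3 -m creep '{"slide":[[0,0,-0.05],[0,0,0],[0,0,0],[0,0,0],[0,0,2],[0,0,4],[0,0,5],[0,0,5]],"turn":[0,0,0,0,0,0,0,0],"claw":[0.43,0.5,0.65,0.65,0.65,0.65,0.65,0.65]}'
python3 -m creep '{"slide":[[1.7,-4.7,0],[1.7,-4.7,0],[1.7,-4.7,0],[1.7,-4.7,0],[1.7,-4.7,0],[1.7,-4.7,0],[1.8,-4.7,0],[1.8,-4.7,0]],"turn":[-0.08,-0.08,-0.08,-0.08,-0.08,-0.1,-0.1,0],"claw":[1,1,1,1,1,1,1,1]}'
python3 -m creep '{"slide":[[1.8,-4.7,0],[1.8,-4.7,0],[0,0,0],[0,0,0]],"turn":[0,0,0,0],"claw":[1,1,1,1]}'
python3 look.py w3.png dish
python3 - <<'E'
from h import *
im,d,X=cloud('scene'); save(cv2.resize(im[140:420,70:470],None,fx=2,fy=2),'s3.png')
E
```

```text
clock: 14.82
eef_pos: [459.8, 187.3, 235.7]
eef_rot: [3.142, -0.0, 0.6]
wrist_force: [-0.2, -0.4, -0.4]
finger_gap: 46.5
finger_force: 12.0
clock: 15.82
eef_pos: [459.5, 187.2, 396.7]
eef_rot: [-3.142, 0.0, 0.6]
wrist_force: [1.0, 0.1, 0.5]
finger_gap: 60.9
finger_force: 0.0
clock: 16.82
eef_pos: [598.1, -190.4, 395.1]
eef_rot: [-3.142, -0.0, -0.002]
wrist_force: [0.3, 0.5, 0.2]
finger_gap: 93.9
finger_force: 0.0
clock: 17.32
eef_pos: [633.7, -282.4, 394.8]
eef_rot: [-3.141, 0.001, -0.0]
wrist_force: [0.2, -0.1, 0.1]
finger_gap: 94.1
finger_force: 0.0
eef [ 633.7 -281.9  395.2] yaw [-3.141  0.     0.   ] gap 93.9 t 17.375
dish 0.95 [321. 219.] 3112 ztop 34.2 encl 633.9 -282.4 32.9 fit [ 634.2 -282.4] 31.1
```

View pics/s3.png

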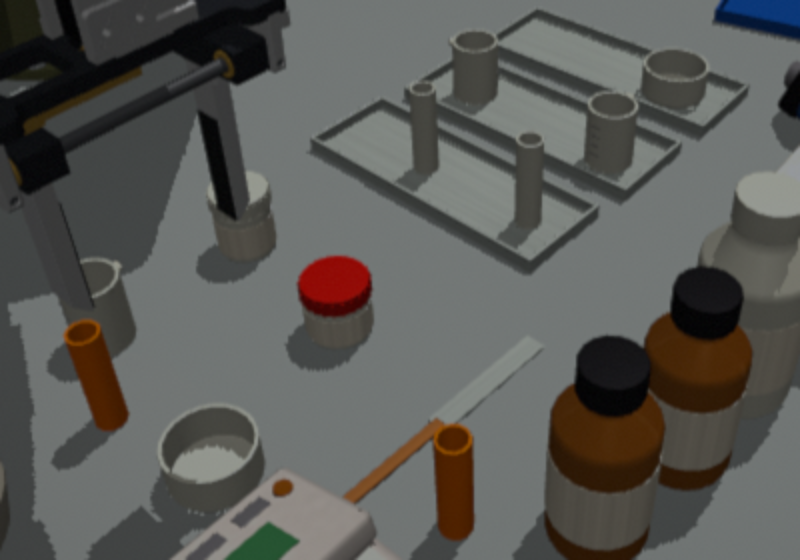

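The beaker stands upright in its tray at crop (475,68), and the dish is now empty at crop (210,455). I'll grasp the dish.

```bash
python3 -m creep '{"slide":[[0,0,-4],[0,0,-4],[0,0,-4],[0,0,-3.5],[0,0,-2],[0,0,-1],[0,0,-0.4],[0,0,0]],"turn":[0,0,0,0,0,0,0,0],"claw":[1,1,1,1,1,1,1,1]}' 15
python3 -m creep '{"slide":[[0,0,0],[0,0,0],[0,0,0],[0,0,0],[0,0,0]],"turn":[0,0,0,0,0],"claw":[0.64,0.64,0.64,0.64,0.64]}' 15
python3 -m creep '{"slide":[[0,0,0.5],[0,0,1],[0,0,0]],"turn":[0,0,0],"claw":[0.64,0.64,0.64]}'
```

```text
clock: 18.48
eef_pos: [633.9, -282.8, 207.0]
eef_rot: [3.141, -0.001, -0.0]
wrist_force: [-0.2, -0.2, 0.1]
finger_gap: 94.1
finger_force: 0.0
clock: 19.1
eef_pos: [633.8, -282.8, 206.4]
eef_rot: [3.141, -0.0, -0.0]
wrist_force: [-0.5, 0.0, 2.9]
finger_gap: 66.0
finger_force: 15.0
clock: 19.48
eef_pos: [633.9, -282.8, 222.5]
eef_rot: [3.141, -0.002, -0.0]
wrist_force: [0.4, 0.2, -0.4]
finger_gap: 66.3
finger_force: 15.0
```

```bash
python3 -m creep '{"slide":[[0,0,2],[0,0,3],[0,0,3],[0,0,2.5],[-0.6,2,0],[-1.1,4.4,0],[-1.2,5,0],[-1.3,5,0]],"turn":[0,0,0,0,0,0.1,0.15,0.16],"claw":[0.64,0.64,0.64,0.64,0.64,0.64,0.64,0.64]}'
python3 -m creep '{"slide":[[-1.2,5,0],[-1.2,5,0],[-1.2,5,0],[-1.3,5,0],[-1.2,5,0],[-1.3,5,0],[-1.2,5,0],[-1.1,4.5,0]],"turn":[0.16,0.16,0.16,0.16,0.16,0.16,0.15,0.05],"claw":[0.64,0.64,0.64,0.64,0.64,0.64,0.64,0.64]}'
python3 -m creep '{"slide":[[-0.7,2.9,0],[-0.3,1,-1],[0,0,-3],[0,0,-3],[0,0,-2.5],[0,0,-1],[0,0,-0.4],[0,0,0]],"turn":[0,0,0,0,0,0,0,0],"claw":[0.64,0.64,0.64,0.64,0.64,0.64,0.64,0.64]}'
```

```text
clock: 20.48
eef_pos: [591.1, -117.3, 327.4]
eef_rot: [3.141, -0.001, 0.415]
wrist_force: [1.0, 1.1, -0.7]
finger_gap: 66.4
finger_force: 15.0
clock: 21.48
eef_pos: [494.0, 278.0, 327.5]
eef_rot: [3.14, -0.001, 1.573]
wrist_force: [0.5, -0.5, -0.7]
finger_gap: 66.4
finger_force: 15.0
clock: 22.48
eef_pos: [485.0, 315.2, 217.8]
eef_rot: [3.141, -0.0, 1.57]
wrist_force: [0.6, 0.1, -1.3]
finger_gap: 66.2
finger_force: 15.0
```

```bash
python3 -m creep '{"slide":[[0,0,-0.3],[0,0,-0.3],[0,0,-0.2],[0,0,0],[0,0,0]],"turn":[0,0,0,0,0],"claw":[0.64,0.64,0.64,0.64,0.64]}'
python3 -m creep '{"slide":[[0,0,-0.03],[0,0,0],[0,0,0],[0,0,0],[0,0,2],[0,0,5],[0,0,6],[0,0,6]],"turn":[0,0,0,0,0,0,0,0],"claw":[0.64,0.7,0.85,0.85,0.85,0.85,0.85,0.75]}'
python3 -m creep '{"slide":[[0,-5.6,0],[0,-5.6,0],[0,-5.6,0],[0,-5.6,0],[0,-5.6,0],[0,-5.6,0],[-0.2,-5.6,0],[-0.2,-5.6,0]],"turn":[0,0,0,0,0,0,0,0],"claw":[0.75,0.75,0.75,0.75,0.75,0.75,0.75,0.75]}'
python3 -m creep '{"slide":[[-0.6,-5.6,0],[-0.6,-5.6,0],[0,-1,0],[0,0,0],[0,0,0]],"turn":[0,0,0,0,0],"claw":[0.75,0.75,0.75,0.75,0.75]}'
python3 look.py w4.png beaker_alone
python3 - <<'E'
from h import *
im,d,X=cloud('scene'); save(cv2.resize(im[140:420,70:470],None,fx=2,fy=2),'s4.png')
E
```

```text
clock: 23.1
eef_pos: [484.8, 315.3, 209.3]
eef_rot: [3.141, -0.0, 1.57]
wrist_force: [-1.4, -0.1, 2.9]
finger_gap: 66.3
finger_force: 15.0
clock: 24.1
eef_pos: [484.5, 315.1, 400.6]
eef_rot: [-3.141, 0.0, 1.57]
wrist_force: [1.0, 0.6, 0.1]
finger_gap: 73.1
finger_force: 0.0
clock: 25.1
eef_pos: [480.4, -134.6, 398.9]
eef_rot: [3.141, 0.0, 1.57]
wrist_force: [1.1, 0.1, -0.6]
finger_gap: 70.5
finger_force: 0.0
clock: 25.72
eef_pos: [469.0, -253.6, 398.9]
eef_rot: [-3.142, -0.0, 1.571]
wrist_force: [0.1, 0.0, 0.5]
finger_gap: 70.8
finger_force: 0.0
eef [ 469.1 -253.5  398.9] yaw [ 3.141 -0.     1.571] gap 70.4 t 25.775
beaker_alone 0.7 [319. 224.] 2053 ztop 62.5 encl 466.1 -254.6 24.4 fit [ 466.  -255.8] 21.4
```

View pics/s4.png

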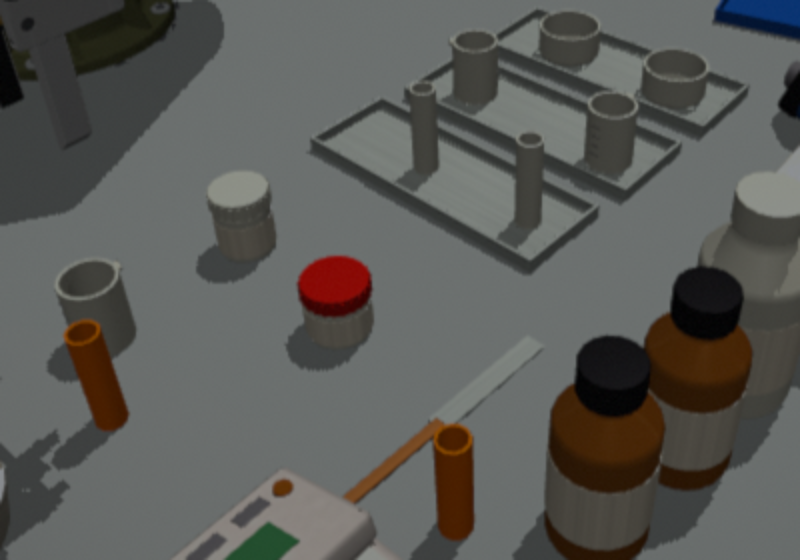

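View pics/w4.png

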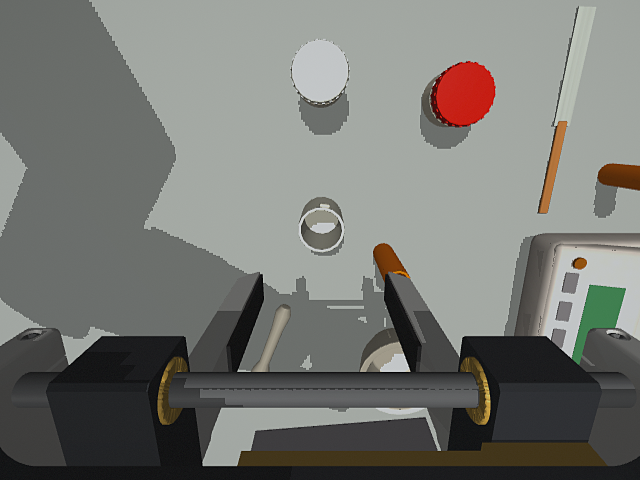

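The dish stands upright in its tray at crop (570,38). In the wrist view the lone beaker is at (322,228), with its lip at the top (+y), square to the closing line. I'll grasp it.

```bash
python3 -m creep '{"slide":[[-0.3,-0.2,-4],[0,0,-4],[0,0,-4],[0,0,-2.9],[0,0,-1.4],[0,0,-0.7],[0,0,-0.3],[0,0,0]],"turn":[0,0,0,0,0,0,0,0],"claw":[0.75,0.75,0.75,0.75,0.75,0.75,0.75,0.75]}' 12
python3 -m creep '{"slide":[[0,0,0],[0,0,0],[0,0,0],[0,0,0],[0,0,0]],"turn":[0,0,0,0,0],"claw":[0.43,0.43,0.43,0.43,0.43]}' 12
python3 -m creep '{"slide":[[0,0,1],[0,0,2],[0,0,3.5],[0,0,4],[0,0,3],[0.3,2.3,0],[0.7,4,0],[0.9,5,0]],"turn":[0,0,0,0,0,0,0,0],"claw":[0.43,0.43,0.43,0.43,0.43,0.43,0.43,0.43]}'
```

```text
clock: 26.88
eef_pos: [465.9, -256.8, 226.5]
eef_rot: [3.141, 0.001, 1.57]
wrist_force: [-0.0, 0.3, 1.0]
finger_gap: 70.5
finger_force: 0.0
clock: 27.5
eef_pos: [465.8, -256.8, 226.0]
eef_rot: [3.141, 0.0, 1.57]
wrist_force: [-0.8, 0.2, 4.1]
finger_gap: 46.2
finger_force: 12.0
clock: 28.5
eef_pos: [484.6, -142.9, 361.4]
eef_rot: [3.141, 0.0, 1.568]
wrist_force: [0.6, -0.6, 0.1]
finger_gap: 45.9
finger_force: 12.0
```

```bash
python3 -m creep '{"slide":[[0.9,5,0],[0.9,5,0],[0.9,5,0],[0.9,5,0],[0.9,5,0],[0.8,4.3,0],[0.5,2.7,0],[0.2,1,0]],"turn":[0,0,0,0,0,0,0,0],"claw":[0.43,0.43,0.43,0.43,0.43,0.43,0.43,0.43]}'
python3 -m creep '{"slide":[[0,0,-1],[0,0,-3],[0,0,-3.5],[0,0,-3],[0,0,-1.5],[0,0,-0.5],[0,0,0],[0,0,0]],"turn":[0,0,0,0,0,0,0,0],"claw":[0.43,0.43,0.43,0.43,0.43,0.43,0.43,0.43]}'
```

```text
clock: 29.5
eef_pos: [544.6, 187.4, 361.0]
eef_rot: [-3.141, -0.0, 1.571]
wrist_force: [0.4, -0.8, -1.1]
finger_gap: 45.7
finger_force: 12.0
clock: 30.5
eef_pos: [544.9, 186.3, 236.8]
eef_rot: [3.14, -0.0, 1.57]
wrist_force: [0.1, 0.2, -0.4]
finger_gap: 46.2
finger_force: 12.0
```

```bash
python3 -m creep '{"slide":[[0,0,-0.3],[0,0,-0.3],[0,0,-0.15],[0,0,0],[0,0,0]],"turn":[0,0,0,0,0],"claw":[0.43,0.43,0.43,0.43,0.43]}'
python3 -m creep '{"slide":[[0,0,-0.03],[0,0,0],[0,0,0],[0,0,0],[0,0,2],[0,0,5],[0,0,6],[0,0,6]],"turn":[0,0,0,0,0,0,0,0],"claw":[0.43,0.5,0.62,0.62,0.62,0.62,0.62,0.62]}'
python3 -m creep '{"slide":[[-1,-5,0],[-1,-5,0],[-1,-5,0],[-1,-5,0],[-1,-5,0],[0,-5,0],[0,0,0],[0,0,0]],"turn":[0,0,0,0,0,0,0,0],"claw":[0.62,0.62,0.62,0.62,0.62,0.62,0.62,0.62]}'
python3 - <<'E'
from h import *
a=[cloud(n)[0] for n in('scene','side')]
save(np.vstack([cv2.resize(a[0][140:290,200:460],(520,300)),cv2.resize(a[1][200:450,150:440],(348,300))[:,:].copy() if 0 else cv2.copyMakeBorder(cv2.resize(a[1][200:450,150:440],(348,300)),0,0,0,172,0)]),'fin.png')
E
```

```text
clock: 31.12
eef_pos: [544.8, 186.3, 229.0]
eef_rot: [3.141, -0.0, 1.57]
wrist_force: [-4.2, -1.0, 8.1]
finger_gap: 46.4
finger_force: 12.0
clock: 32.12
eef_pos: [544.5, 186.2, 419.9]
eef_rot: [-3.141, 0.0, 1.57]
wrist_force: [0.8, 0.0, -0.1]
finger_gap: 58.4
finger_force: 0.0
clock: 33.12
eef_pos: [494.8, -113.4, 417.9]
eef_rot: [-3.141, -0.0, 1.569]
wrist_force: [-0.8, 0.9, 0.1]
finger_gap: 58.3
finger_force: 0.0
```

View pics/fin.png

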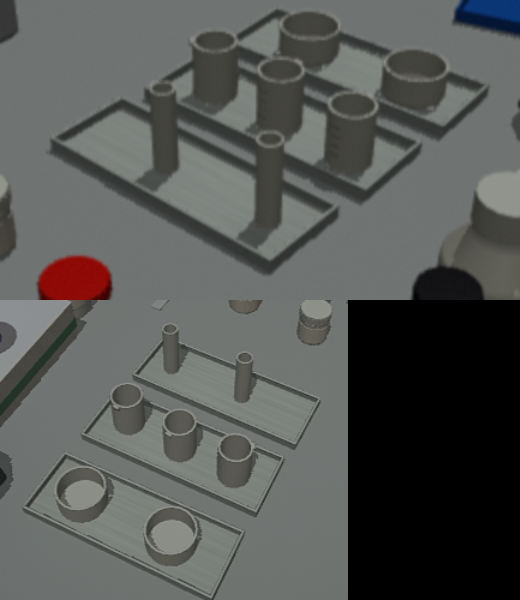

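The final views show everything upright in the right tray: tubes at (165,128) and (268,180), beakers at (215,65), (280,95) and (350,130), and dishes at (310,38) and (415,78). The gripper is clear, so I'll hand in.

```bash
python3 -c "
from cell import manip
print(manip.sign_off())"
```

```text
the job is handed in; nothing more can be done
None
```

The job is handed in at about 33 s on the robot's clock: the tube, both beakers and the dish stand upright in the trays of their kind, nothing was knocked over, and the stored pieces look undisturbed in the final pictures.

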